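# Gauge a handle ferrule on the pin and tray the one that fits

## Task

Two brass handle ferrules stand on the leatherworker's bench; only the thin-walled one, with the wide bore, fits the steel gauge pin. Slide it fully home on the pin to prove the fit, then take it off and stand it upright in the shallow wooden tray. Leave the other, thick-walled ferrule standing where it is.

Things in the scene. Friction and masses are not known exactly. Their poses are not given: they have to be found in the camera images.
- ferrule: the ferrule that fits: a plain brass tube standing upright, loose on the bench, outside diameter 46 mm, bore 36 mm right through (wall 5 mm), height 40 mm, about 0.22 kg. Origin: centre of its underside; z up along its axis. Its heading does not matter.
- misfit: the ferrule that does not fit: a brass tube standing upright, loose on the bench, the same outside diameter 46 mm and height 40 mm but a bore of only 18 mm (wall 14 mm), about 0.48 kg. Origin: centre of its underside; z up. To be left alone.
- pin_foot (a point): the gauge: a square dark steel plate 80 x 80 mm, 12 mm thick, fixed to the bench, with an upright bright steel pin at its centre. This point is the foot of the pin, on its axis, at the plate's top face (12 mm above the bench); z up. The pin stands 50 mm above the plate: 28 mm diameter for the lower 30 mm, then tapering evenly to 10 mm at its flat tip. A ferrule is fully home when its underside rests on the plate.
- tray: a shallow open dark wooden tray, fixed to the bench, 150 x 150 mm outside, walls 5 mm thick and 18 mm high measured from the bench, inner floor 5 mm above the bench. Origin: centre of its underside, at bench height; x and y along its sides, z up.
Not all that is in view belongs to the job. What is shaped like the ferrule but blue or orange is not meant.

How it is judged (in metres and radians):
On the way:
1. the thin-walled ferrule is slid fully home on the gauge pin, its underside on the plate (horizontal distance between ferrule and pin_foot below 0.008 m and z of ferrule in the frame of pin_foot below 0.006 m and angle between ferrule's own z axis and vertical below 0.2 rad), for 0.2 s.
At the end, for the whole second after the job is handed in: The thin-walled ferrule stands on the tray's inner floor, wholly within its walls, upright to about 11 degrees and at rest; the thick-walled one still stands within 30 mm of where it began (x of ferrule in the frame of tray between -0.06 and 0.06 m and y of ferrule in the frame of tray between -0.06 and 0.06 m and z of ferrule in the frame of tray below 0.01 m and angle between each of ferrule, misfit's own z axis and vertical below 0.2 rad and linear speed of ferrule below 0.02 m/s and distance of misfit from where it was at the start of the episode below 0.03 m); the robot touches nothing.
It fails at once if the thick-walled ferrule is moved more than 30 mm or knocked over (distance of misfit from where it was at the start of the episode above 0.03 m or angle between misfit's own z axis and vertical above 0.5 rad).
It also fails if it takes over 48 s, if anything falls off the work surface, if the arm or the gripper's body presses on something with over 40 N, if the wrist force passes 120 N, or if a joint passes its speed limit or range.

## Robot

A 6-joint arm with a two-finger parallel gripper is mounted at the origin on the work surface. World frame = base frame: x ahead of the robot, y to its left, z up, the work surface at z = 0. Lengths are in mm, angles in rad, forces in N, time in s.
With the tool pointing down it reaches from about 400 to 925 mm from the base axis. Payload 12.5 kg.
Tool frame: the origin (TCP) lies on the centre line of the jaws, within the pads' length; the fingertips stand 22 mm ahead of it and the grasp point (between the pads) lies 3 mm ahead of it; z points along the fingers, y is the line along which they close (so a half turn about z gives the same grasp; the last joint's range is limited). The gripper opens to 95 mm and grips with 3 to 60 N. Pads are 20 mm wide; open, the fingers measure 119 mm over their backs; the gripper's body (75 mm by 180 mm) begins 59 mm behind the grasp point.
Start: joints at [1.214, 0.491, 1.559, -0, 1.092, -0.106], TCP at [155.093, 605.467, 236.661] pointing down, gripper open.
Joint ranges: [-3.1, 3.1], [-0.84, 2.19], [0.05, 2.79], [-1.13, 4.28], [0.06, 2.93], [-2.69, 2.69]. Speed limits (rad/s): [2.22, 2.22, 2.79, 3.14, 3.14, 3.14].

## Interface

Orientations are given as a rotation vector (axis times angle).
In Python, from plant import bot gives the robot as it stands. The module is installed in compiled form; this text tells all that it offers.
- The arm moves only by the tool play_rows, never from a script. Its argument "deltas" is a list of rows, each a list of 7 numbers: the turn, a rotation vector about the tool's x, y, z in degrees, then the shift along the tool's x, y, z in mm, then the closure, from 0 (fully open) to 1 (shut). In form: [[wx, wy, wz, dx, dy, dz, claw], ...]. A call has 1 to 8 rows; each row is the pose to reach, as a shift and turn from the pose commanded when the call began, along the tool's axes at that moment; what a row does not reach only later rows make up. A row lasts 1/10 s, in which the tool goes at most 50 mm and 8.59 degrees, less where a joint would pass 70% of its speed; a pose out of reach is approached as far as the arm can. A call with a gripper value outside its range is refused whole. The fingers move at their own pace and stop on an object; "force" is the grip in N (left out, the last holds). Time passes only in rows, so rows that repeat a pose let the fingers close. It gives the time, the measured TCP pose, the force, the opening and the grip force at its end, in the units of the state.
- bot.observe(): the state, without advancing time (a new reading comes with each control period).
- bot.capture(name): name is "side" or "top" or "wrist"; returns a dict with "img" (384x512x3 uint8, red, green, blue), "range_z" (384x512 float32, mm along the optical axis (not along the pixel's ray), 0 where there is no reading), "mtx" (3x3 intrinsics, pixels), "k1" (the pictures are not rectified: a ray, as slopes to the right and down, at radius r is drawn at 1 + k1 r^2 times it, then the intrinsics apply), "world_from_camera" (4x4, takes a point from camera to world coordinates). Camera axes: x right, y down, z forward; pixel columns grow to the right and rows downward; lengths in mm; the calibration is good to about 2 mm. A picture is of the moment at which its call begins.
- bot.finish_job(): hands the job in; it is judged then, once.
The state is a dict: "clock": time; "joints": joint angles; "dq": joint speeds; "effort": joint torques, N m; "eef_pos": TCP position; "eef_rot": TCP orientation; "contact_force": force on the tool from outside, world axes, zero at the start; "moment": the same for the moment, N m; "finger_gap": finger opening in mm; "grip_force": force on a finger pad.
Only numpy, scipy, OpenCV 4.12 (cv2) and the standard library are available. Lean on these libraries where they do the work, as an engineer would, in place of code of your own. Each camera call takes 0.05 s, during which the arm holds its last target. There are 200 camera calls.

## Working session

There is one attempt and no reset: what is moved stays moved. The work goes in short steps, Python scripts to look and compute and a tool call to move; the robot and the scene stay as the last step left them, time stands still between calls to the robot, and variables do not carry over. Pictures are saved under pics/ and viewed, at most 10 in all, crops included, and the job is handed in when it is done.

Besides the shell and the picture viewer there is one more tool, called after ">>>" as a command line: name --pt "numbers of a row" for each row, then --argument value for the rest. play_rows: Moves the arm, as the interface text tells. Its arguments: {"type":"object","properties":{"deltas":{"type":"array"},"force":{"type":"number"}},"required":["deltas"]}

```bash
mkdir -p pics
cat > h.py <<'E'
import numpy as np, cv2
from plant import bot
from scipy.spatial.transform import Rotation as R
def cap(n,f):
    c=bot.capture(n); cv2.imwrite('pics/'+f+'.png',c['img'][:,:,::-1]); np.savez('pics/'+f,**c); return c
def load(f): return dict(np.load('pics/'+f+'.npz'))
def cloud(c):
    h,w=c['range_z'].shape; K=c['mtx']; k=float(c['k1'])
    u,v=np.meshgrid(np.arange(w),np.arange(h))
    d=np.array([[k,0,0,0]],float)
    p=cv2.undistortPoints(np.stack([u,v],-1).reshape(-1,1,2).astype(float),K,np.array([k,0,0,0.])).reshape(h,w,2)
    z=c['range_z'][...,None]; P=np.concatenate([p*z,z],-1)
    T=c['world_from_camera']; W=P@T[:3,:3].T+T[:3,3]; W[c['range_z']==0]=np.nan
    return W
E
python3 - <<'E'
from h import *
a=cap('top','t0');b=cap('side','s0')
cv2.imwrite('pics/both.png',cv2.resize(np.hstack([a['img'],b['img']])[:,:,::-1],(800,300)))
s=bot.observe();print(s['eef_pos'],s['eef_rot'],s['finger_gap'],s['clock'],a['k1'])
E
```

```text
[154.99979504 605.26655453 236.08465475] [-3.92870248e-01 -3.11667131e+00  1.57218262e-03] 95.09745020867567 0.1 -0.005254485624466277
```

View pics/t0.png

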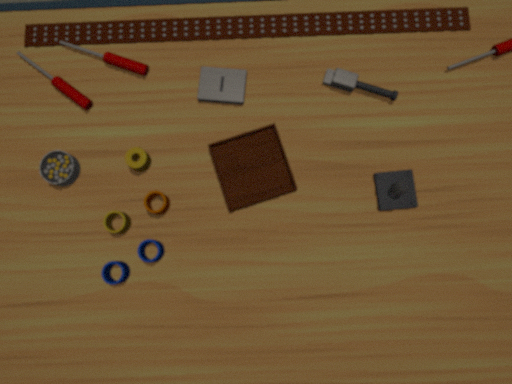

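View pics/s0.png

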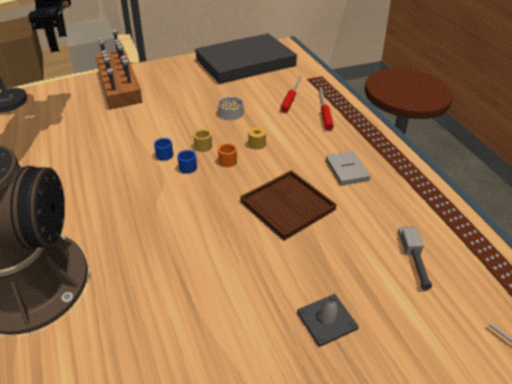

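Top view: thin brass ferrule at (117,223), thick one at (137,159), tray at (252,167), gauge pin at (396,190). The side view agrees. Next I measure these from both views.

Run:
```python
from h import *
for f,pts in (('t0',dict(thin=(117,223,20),thick=(137,159,20),orange=(156,203,18),blue1=(151,251,18),blue2=(116,272,18),gauge=(396,190,28),tray=(252,167,60))),('s0',dict(thin=(203,141,16),thick=(257,138,16),gauge=(328,318,35),tray=(288,204,55)))):
    c=load(f);W=cloud(c);print(f,c['world_from_camera'][:3,3].round(), 'bench z',np.nanmedian(W[300:,150:300,2] if f=='t0' else W[200:240,150:220,2]))
    for n,(u,v,r) in pts.items():
        P=W[v-r:v+r,u-r:u+r].reshape(-1,3); P=P[~np.isnan(P[:,2])]
        hi=P[:,2].max(); 
        if n=='gauge':
            t=P[(P[:,2]>8)&(P[:,2]<16)]; q=P[P[:,2]>hi-6]
            print(n,'plate',cv2.minAreaRect(t[:,:2].astype(np.float32)),np.median(t[:,2]),'pin',hi,q.mean(0),len(q))
        elif n=='tray':
            t=P[(P[:,2]>3)&(P[:,2]<25)]; print(n,cv2.minAreaRect(t[:,:2].astype(np.float32)),np.percentile(t[:,2],[10,50,99]))
        else:
            q=P[P[:,2]>30]; c2=cv2.minEnclosingCircle(q[:,:2].astype(np.float32)); print(n,c2,np.median(q[:,2]),hi,len(q))
```

```text
t0 [373. -12. 872.] bench z -0.7403900835740842
thin ((453.052001953125, 292.026123046875), 23.280414581298828) 38.54936977068019 42.24476151340298 209
thick ((582.7182006835938, 250.091552734375), 23.01496124267578) 39.18464506071257 43.39624208772307 357
orange ((490.4460754394531, 209.96702575683594), 22.97162628173828) 38.49618989725923 42.94127883186968 195
blue1 ((392.4705810546875, 221.246826171875), 23.016258239746094) 38.82270460279085 44.14923208957157 199
blue2 ((351.9488830566406, 292.52801513671875), 23.281110763549805) 38.53202397240295 42.325344451324895 221
gauge plate ((503.3402404785156, -282.27606201171875), (80.06499481201172, 80.45503234863281), 4.048112392425537) 11.37912344689255 pin 62.910966039692994 [ 501.79190953 -280.81835158   59.28022544] 19
tray ((566.218994140625, 10.869453430175781), (253.60076904296875, 244.21829223632812), 0.3684469759464264) [ 3.48381032  5.05545865 19.22443058]
s0 [ 218. -671.  711.] bench z -0.04329568526895855
thin ((441.4955749511719, 257.9063720703125), 58.6826057434082) 38.3177693945691 43.29299999995601 222
thick ((583.6915893554688, 249.33615112304688), 24.129610061645508) 39.431668423727956 43.20308873341912 198
gauge plate ((503.7814025878906, -285.8292236328125), (80.9826889038086, 81.144775390625), 3.7586309909820557) 12.042683096270764 pin 63.74296431914922 [ 501.60412948 -288.07658487   59.93428256] 19
tray ((582.0191650390625, 29.747817993164062), (353.4772644042969, 270.1417541503906), 68.85401153564453) [ 3.76763725  5.94992932 19.88871299]
```

```bash
cat >> h.py <<'E'
def to(x,y,z):
    s=bot.observe(); M=R.from_rotvec(s['eef_rot']).as_matrix()
    d=M.T@(np.array([x,y,z])-s['eef_pos']); yaw=np.degrees(np.arctan2(M[1,1],M[0,1]))
    print('tool delta',d.round(1),'tool y heading',yaw.round(1),'tilt',np.degrees(np.arccos(-M[2,2])).round(2),'pos',s['eef_pos'].round(1),'F',np.round(s['contact_force'],1),'gap',round(s['finger_gap'],1),'t',s['clock'])
E
python3 - <<'E'
from h import *
to(453,292,160)
c=load('t0');W=cloud(c)[120:216,204:302].reshape(-1,3)
t=W[(W[:,2]>14)&(W[:,2]<25)];print('tray rim',cv2.minAreaRect(t[:,:2].astype(np.float32)),len(t))
W=cloud(load('s0'))[125:155,190:214].reshape(-1,3);W=W[(W[:,2]>35)&(W[:,0]<500)&(W[:,1]>262)]
print('thin side',cv2.minEnclosingCircle(W[:,:2].astype(np.float32)),np.median(W[:,2]),len(W))
E
```

```text
tool delta [-366.4 -229.4   76.3] tool y heading 75.6 tilt 0.06 pos [155.  605.3 236.1] F [ 0.2 -0.3 -0.7] gap 95.1 t 0.1
tray rim ((561.0354614257812, 12.167144775390625), (150.1889190673828, 150.06651306152344), 16.489072799682617) 663
thin side ((452.7934875488281, 290.3147888183594), 25.11861801147461) 39.67741175150354 107
```

>>> play_rows --pt "0 0 0 -40 -25 8 0" --pt "0 0 0 -80 -50 16 0" --pt "0 0 0 -120 -75 25 0" --pt "0 0 0 -160 -100 33 0" --pt "0 0 0 -200 -125 42 0" --pt "0 0 0 -240 -150 50 0" --pt "0 0 0 -280 -175 58 0" --pt "0 0 0 -320 -200 66 0"

```text
clock: 0.9
eef_pos: [416.4, 330.7, 170.2]
eef_rot: [-0.393, -3.117, 0.0]
contact_force: [0.7, 0.1, 0.2]
finger_gap: 95.0
grip_force: 0.0
```

>>> play_rows --pt "0 0 0 -24 -15 5 0" --pt "0 0 0 -46 -29 10 0" --pt "0 0 0 -46 -29 10 0" --pt "0 0 0 -46 -29 10 0"

```text
clock: 1.3
eef_pos: [452.7, 292.6, 160.4]
eef_rot: [-0.395, -3.116, 0.0]
contact_force: [-0.6, -0.4, -0.1]
finger_gap: 95.3
grip_force: 0.0
```

Run:
```python
from h import *
c=cap('wrist','w0');W=cloud(c)
P=W.reshape(-1,3);q=P[(P[:,2]>33)&(P[:,2]<46)&(np.hypot(P[:,0]-453,P[:,1]-292)<35)]
print(cv2.minEnclosingCircle(q[:,:2].astype(np.float32)),np.median(q[:,2]),len(q))
print(c['world_from_camera'][:3,3])
to(453,292,27)
```

```text
((451.5564270019531, 292.6223449707031), 22.864578247070312) 37.86107956751471 605
[372.22101907 313.51352714 306.82899053]
tool delta [ -1.   -0.9 133.6] tool y heading 75.6 tilt 0.03 pos [452.4 293.1 160.6] F [-1.2  0.2 -0.2] gap 95.3 t 1.35
```

View pics/w0.png

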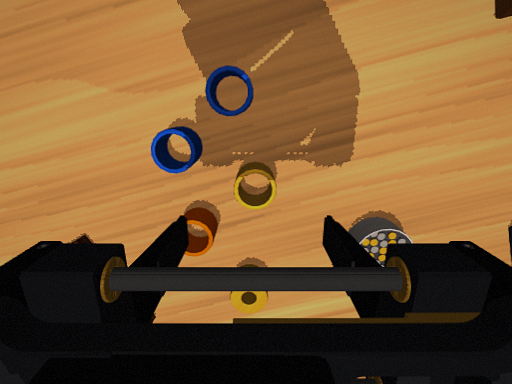

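The wrist view shows the thin ferrule at (255,188), between the fingers. Orange (197,235) and blue (177,150) are clear of the finger paths.

>>> play_rows --pt "0 0 0 0 -0.5 30 0" --pt "0 0 0 0 -1 60 0" --pt "0 0 0 0 -1 85 0" --pt "0 0 0 0 -1 105 0" --pt "0 0 0 0 -1 120 0" --pt "0 0 0 0 -1 129 0" --pt "0 0 0 0 -1 129 0" --pt "0 0 0 0 -1 129 0"

```text
clock: 2.15
eef_pos: [452.5, 292.4, 32.2]
eef_rot: [0.392, 3.117, 0.001]
contact_force: [-1.1, 0.3, 0.0]
finger_gap: 94.6
grip_force: 0.0
```

>>> play_rows --pt "0 0 0 0 0 0 0.5" --pt "0 0 0 0 0 0 0.6" --pt "0 0 0 0 0 0 0.7" --pt "0 0 0 0 0 0 0.7" --pt "0 0 0 0 0 0 0.7" --pt "0 0 0 0 0 0 0.7" --pt "0 0 0 0 0 0 0.7" --pt "0 0 0 0 0 0 0.7" --force 25

```text
clock: 2.95
eef_pos: [452.6, 291.8, 31.6]
eef_rot: [0.393, 3.117, 0.0]
contact_force: [0.4, 0.1, 0.1]
finger_gap: 45.5
grip_force: 25.0
```

>>> play_rows --pt "0 0 0 0 0 -10 0.7" --pt "0 0 0 0 0 -35 0.7" --pt "0 0 0 0 0 -65 0.7" --pt "0 0 0 0 0 -95 0.7" --pt "0 0 0 0 0 -120 0.7" --pt "0 0 0 0 0 -128 0.7"

```text
clock: 3.55
eef_pos: [453.0, 292.1, 162.4]
eef_rot: [0.392, 3.114, 0.003]
contact_force: [0.1, -0.5, -2.6]
finger_gap: 45.2
grip_force: 25.0
```

Run:
```python
from h import *
to(588,-262,160)
```

```text
tool delta [-268.2 -503.3    1.9] tool y heading 75.6 tilt 0.21 pos [453.  292.1 162.4] F [ 0.1 -0.5 -2.6] gap 45.2 t 3.55
```

>>> play_rows --pt "0 0 0 -10 -20 0 0.7" --pt "0 0 0 -28 -52 0 0.7" --pt "0 0 0 -48 -90 0 0.7" --pt "0 0 0 -69 -129 0 0.7" --pt "0 0 0 -89 -168 0 0.7" --pt "0 0 0 -110 -207 0 0.7" --pt "0 0 0 -131 -246 0 0.7" --pt "0 0 0 -151 -284 0 0.7"

```text
clock: 4.35
eef_pos: [528.1, -22.6, 159.0]
eef_rot: [-0.393, -3.116, -0.0]
contact_force: [0.6, -0.3, -2.2]
finger_gap: 45.6
grip_force: 25.0
```

>>> play_rows --pt "0 0 0 -20 -38 0 0.7" --pt "0 0 0 -41 -77 0 0.7" --pt "0 0 0 -61 -115 0 0.7" --pt "0 0 0 -82 -154 0 0.7" --pt "0 0 0 -100 -188 0 0.7" --pt "0 0 0 -112 -210 0 0.7" --pt "0 0 0 -117 -219 0 0.7" --pt "0 0 0 -117 -219 0 0.7"

```text
clock: 5.15
eef_pos: [587.0, -262.6, 158.6]
eef_rot: [-0.395, -3.115, -0.001]
contact_force: [-0.6, 0.3, -3.2]
finger_gap: 45.4
grip_force: 25.0
```

>>> play_rows --pt "0 0 0 0 0 0 0.7" --pt "0 0 0 0 0 0 0.7"

```text
clock: 5.35
eef_pos: [587.2, -260.5, 159.5]
eef_rot: [-0.391, -3.117, -0.001]
contact_force: [0.3, -0.7, -2.4]
finger_gap: 45.7
grip_force: 25.0
```

Run:
```python
from h import *
c=cap('wrist','w1');W=cloud(c);P=W.reshape(-1,3)
print(c['world_from_camera'][:3,3])
n=P[np.hypot(P[:,0]-503,P[:,1]+283)<62]
t=n[(n[:,2]>7)&(n[:,2]<16)];print('plate',cv2.minAreaRect(t[:,:2].astype(np.float32)),np.median(t[:,2]),len(t))
for lo,hi in((50,70),(42,50),(20,42)):
    q=n[(n[:,2]>lo)&(n[:,2]<hi)];print(lo,hi,q.mean(0),q.min(0),q.max(0),len(q))
# ferrule held: points near TCP
s=bot.observe()['eef_pos'];q=P[(np.hypot(P[:,0]-s[0],P[:,1]-s[1])<40)&(P[:,2]>90)&(P[:,2]<185)]
print('held',q.min(0),q.max(0),len(q))
to(503,-283,160)
```

```text
[ 506.57043538 -239.911747    305.96672789]
plate ((502.0633239746094, -284.00299072265625), (79.88729095458984, 80.06383514404297), 3.934851884841919) 10.276063353605139 5067
50 70 [ 502.31458647 -282.41047168   54.77248857] [ 492.97630515 -292.95872392   50.07370976] [ 512.08308798 -274.38290798   60.66038596] 236
42 50 [ 502.16614382 -281.62392478   45.96987467] [ 489.23132624 -296.61405347   42.00590188] [ 515.21040661 -271.42459882   49.98523396] 263
20 42 [ 502.90111364 -277.22833208   36.31709774] [ 488.72454218 -297.61106872   20.62680808] [ 515.72434636 -270.08046835   41.94882069] 118
held [ 563.11271027 -289.30389493  126.00535672] [ 605.1142505  -225.15302253  184.98449522] 5189
tool delta [ 76.1 -42.5  -0.3] tool y heading 75.7 tilt 0.02 pos [ 587.3 -260.7  159.7] F [-1.  -0.4 -3.1] gap 45.4 t 5.4
```

View pics/w1.png

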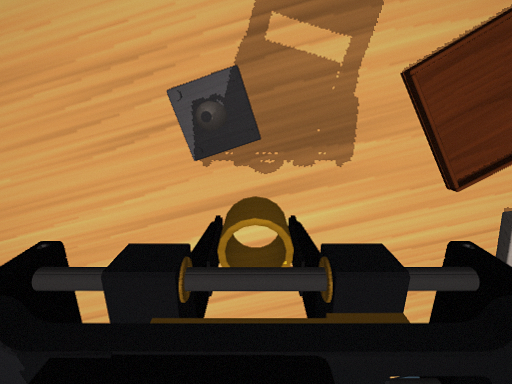

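The pin sits at (210,115) on its plate, and the held ferrule is level at (255,238). Wrist range puts the pin at about (502.3, -283.8), so I move above it and descend in steps.

>>> play_rows --pt "0 0 0 15 -9 0 0.7" --pt "0 0 0 40 -23 0 0.7" --pt "0 0 0 60 -34 10 0.7" --pt "0 0 0 75.5 -43.5 30 0.7" --pt "0 0 0 75.5 -43.5 50 0.7" --pt "0 0 0 75.5 -43.5 60 0.7" --pt "0 0 0 75.5 -43.5 60 0.7" --pt "0 0 0 75.5 -43.5 60 0.7"

```text
clock: 6.2
eef_pos: [504.0, -285.1, 100.1]
eef_rot: [0.392, 3.117, -0.0]
contact_force: [0.5, 0.7, -2.4]
finger_gap: 45.2
grip_force: 25.0
```

Run:
```python
from h import *
to(503.3,-284,44)
```

```text
tool delta [ 1.   0.9 56.1] tool y heading 75.7 tilt 0.03 pos [ 504.  -285.1  100.1] F [ 0.5  0.7 -2.4] gap 45.2 t 6.2
```

>>> play_rows --pt "0 0 0 0.8 0.7 5 0.7" --pt "0 0 0 0.8 0.7 12 0.7" --pt "0 0 0 0.8 0.7 20 0.7" --pt "0 0 0 0.8 0.7 27 0.7" --pt "0 0 0 0.8 0.7 33 0.7" --pt "0 0 0 0.8 0.7 38 0.7" --pt "0 0 0 0.8 0.7 38 0.7"

```text
clock: 6.9
eef_pos: [502.6, -284.3, 60.8]
eef_rot: [-0.393, -3.116, -0.001]
contact_force: [-0.6, 0.4, -2.5]
finger_gap: 45.5
grip_force: 25.0
```

>>> play_rows --pt "0 0 0 0 0 4 0.7" --pt "0 0 0 0 0 8 0.7" --pt "0 0 0 0 0 12 0.7" --pt "0 0 0 0 0 15 0.7" --pt "0 0 0 0 0 16.5 0.7" --pt "0 0 0 0 0 16.5 0.7"

```text
clock: 7.5
eef_pos: [502.7, -284.4, 44.9]
eef_rot: [-0.393, -3.117, -0.0]
contact_force: [0.1, -0.0, -2.9]
finger_gap: 45.2
grip_force: 25.0
```

>>> play_rows --pt "0 0 0 0 0 0.7 0.7" --pt "0 0 0 0 0 1.2 0.7" --pt "0 0 0 0 0 1.2 0.7" --pt "0 0 0 0 0 1.2 0.7"

```text
clock: 7.9
eef_pos: [502.9, -284.5, 44.0]
eef_rot: [0.393, 3.117, -0.0]
contact_force: [0.4, 0.9, -4.1]
finger_gap: 45.5
grip_force: 25.0
```

Run:
```python
from h import *
a=cap('wrist','w2')['img'];b=cap('side','s2')['img']
cv2.imwrite('pics/x2.png',np.hstack([cv2.resize(a,(400,300)),cv2.resize(b[230:380,250:450],(400,300))])[:,:,::-1]);to(502.7,-284.4,44)
```

```text
tool delta [ 0.1  0.  -0. ] tool y heading 75.6 tilt 0.01 pos [ 502.8 -284.5   44. ] F [-0.1 -0.7 -2.9] gap 45.5 t 8.0
```

View pics/x2.png

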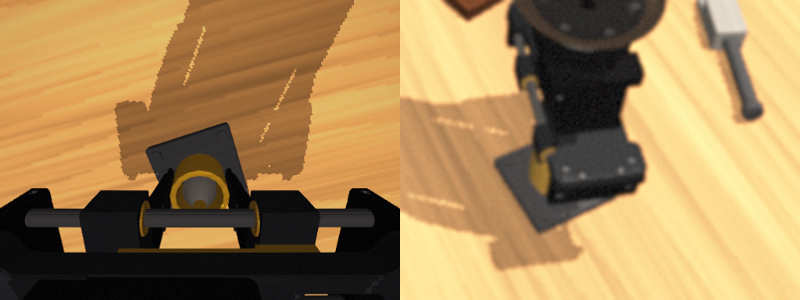

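The wrist view shows the pin inside the bore at (200,190), with the ferrule down at the plate. I release it so it seats by its own weight, then regrip.

>>> play_rows --pt "0 0 0 0 0 0 0.4" --pt "0 0 0 0 0 0 0.35" --pt "0 0 0 0 0 0 0.35" --pt "0 0 0 0 0 0 0.35" --pt "0 0 0 0 0 0 0.35" --pt "0 0 0 0 0 0 0.35" --pt "0 0 0 0 0 0 0.35"

```text
clock: 8.7
eef_pos: [502.8, -284.5, 43.9]
eef_rot: [0.393, 3.117, 0.0]
contact_force: [-0.1, 0.0, -0.2]
finger_gap: 61.5
grip_force: 0.0
```

Run:
```python
from h import *
c=cap('wrist','w3');P=cloud(c).reshape(-1,3)
n=P[np.hypot(P[:,0]-502.5,P[:,1]+284)<26]
print(np.percentile(n[:,2],[5,50,95]))
q=n[(np.hypot(n[:,0]-502.5,n[:,1]+284)>16)&(n[:,2]>44)&(n[:,2]<60)];print('rim z',np.median(q[:,2]),len(q),cv2.minEnclosingCircle(q[:,:2].astype(np.float32)))
to(502.7,-284.4,44)
```

```text
[ 10.50493285  48.83450759 140.08050565]
rim z 49.795944030496 1389 ((501.32073974609375, -283.6568603515625), 22.88032341003418)
tool delta [ 0.1  0.  -0.1] tool y heading 75.6 tilt 0.01 pos [ 502.8 -284.5   43.9] F [ 0.5 -0.3  0.3] gap 61.7 t 8.75
```

Rim at about 50–52 mm means it is fully home (12 + 40). Regrip and lift.

>>> play_rows --pt "0 0 0 0 0 0 0.6" --pt "0 0 0 0 0 0 0.7" --pt "0 0 0 0 0 0 0.7" --pt "0 0 0 0 0 0 0.7" --pt "0 0 0 0 0 0 0.7"

```text
clock: 9.25
eef_pos: [502.8, -284.5, 43.9]
eef_rot: [0.393, 3.117, 0.0]
contact_force: [-0.0, -0.1, -0.5]
finger_gap: 45.5
grip_force: 25.0
```

>>> play_rows --pt "0 0 0 0 0 -8 0.7" --pt "0 0 0 0 0 -22 0.7" --pt "0 0 0 0 0 -38 0.7" --pt "0 0 0 0 0 -55 0.7" --pt "0 0 0 0 0 -75 0.7" --pt "0 0 0 0 0 -86 0.7" --pt "0 0 0 0 0 -86 0.7"

```text
clock: 9.95
eef_pos: [503.3, -284.8, 131.9]
eef_rot: [0.392, 3.114, -0.002]
contact_force: [-0.2, 1.0, -3.4]
finger_gap: 45.3
grip_force: 25.0
```

Run:
```python
from h import *
to(561,12,130)
```

```text
tool delta [ 17.8 301.8   1.5] tool y heading 75.6 tilt 0.18 pos [ 503.3 -284.8  131.9] F [-0.2  1.  -3.4] gap 45.3 t 9.95
```

>>> play_rows --pt "0 0 0 1 15 0 0.7" --pt "0 0 0 3 50 0 0.7" --pt "0 0 0 6 95 0 0.7" --pt "0 0 0 8 140 0 0.7" --pt "0 0 0 11 185 0 0.7" --pt "0 0 0 14 230 0 0.7" --pt "0 0 0 16 270 0 0.7" --pt "0 0 0 18 293 0 0.7"

```text
clock: 10.75
eef_pos: [557.6, 7.4, 129.0]
eef_rot: [-0.389, -3.116, -0.001]
contact_force: [-0.3, -0.1, -3.3]
finger_gap: 45.4
grip_force: 25.0
```

>>> play_rows --pt "0 0 0 0 8 10 0.7" --pt "0 0 0 0 9 30 0.7" --pt "0 0 0 0 9 50 0.7" --pt "0 0 0 0 9 65 0.7" --pt "0 0 0 0 9 76 0.7" --pt "0 0 0 0 9 82 0.7" --pt "0 0 0 0 9 82 0.7"

```text
clock: 11.45
eef_pos: [559.9, 12.4, 47.0]
eef_rot: [-0.393, -3.115, -0.0]
contact_force: [0.7, 0.1, -2.3]
finger_gap: 45.8
grip_force: 25.0
```

Run:
```python
from h import *
cap('wrist','w4');to(561,12,37)
```

```text
tool delta [-0.8 -0.2 10.7] tool y heading 75.6 tilt 0.03 pos [560.2  12.4  47.7] F [-1.6  0.4 -2.6] gap 45.0 t 11.5
```

View pics/w4.png

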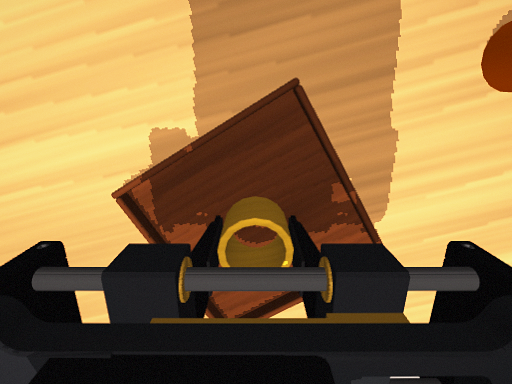

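The ferrule, at (255,245), is over the middle of the tray. Lower to the floor and release with a small opening.

>>> play_rows --pt "0 0 0 0 0 3 0.7" --pt "0 0 0 0 0 6 0.7" --pt "0 0 0 0 0 8.5 0.7" --pt "0 0 0 0 0 10 0.7" --pt "0 0 0 0 0 10.5 0.7" --pt "0 0 0 0 0 10.5 0.7"

```text
clock: 12.1
eef_pos: [560.3, 12.6, 37.4]
eef_rot: [-0.393, -3.117, -0.0]
contact_force: [-0.4, 1.2, -2.6]
finger_gap: 45.3
grip_force: 25.0
```

>>> play_rows --pt "0 0 0 0 0 0.5 0.5" --pt "0 0 0 0 0 0 0.35" --pt "0 0 0 0 0 0 0.35" --pt "0 0 0 0 0 0 0.35" --pt "0 0 0 0 0 0 0.35" --pt "0 0 0 0 0 0 0.35"

```text
clock: 12.7
eef_pos: [560.4, 12.6, 37.5]
eef_rot: [0.393, 3.117, 0.0]
contact_force: [-0.1, -0.1, 0.8]
finger_gap: 61.8
grip_force: 0.0
```

>>> play_rows --pt "0 0 0 0 0 -8 0.35" --pt "0 0 0 0 0 -25 0.35" --pt "0 0 0 0 0 -50 0.35" --pt "0 0 0 0 0 -80 0.35" --pt "0 0 0 0 0 -115 0.35" --pt "0 0 0 0 0 -140 0.35" --pt "0 0 0 0 0 -150 0.35" --pt "0 0 0 0 0 -150 0.35"

```text
clock: 13.5
eef_pos: [560.6, 12.5, 188.6]
eef_rot: [0.393, 3.115, 0.0]
contact_force: [0.4, 0.7, -1.0]
finger_gap: 62.1
grip_force: 0.0
```

Run:
```python
from h import *
P=cloud(cap('wrist','w5')).reshape(-1,3);cap('side','s5')
n=P[(np.hypot(P[:,0]-561,P[:,1]-12)<40)&(P[:,2]>36)&(P[:,2]<60)]
print(np.percentile(n[:,2],[5,50,95]),cv2.minEnclosingCircle(n[:,:2].astype(np.float32)));to(561,12,187)
```

```text
[37.67683009 42.79184582 44.15836533] ((559.377197265625, 13.170877456665039), 22.86924934387207)
tool delta [-1.2 -0.3 -0.5] tool y heading 75.6 tilt 0.07 pos [559.9  12.6 186.5] F [-1.  -0.9 -0.9] gap 61.5 t 13.6
```

View pics/w5.png

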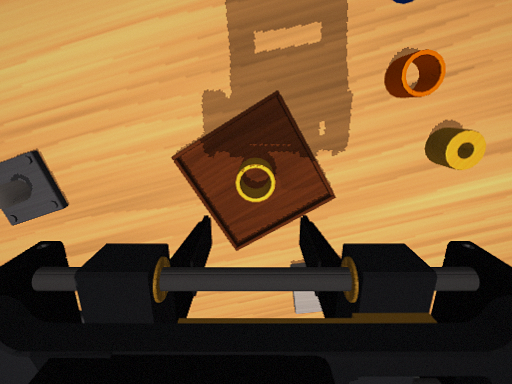

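View pics/s5.png

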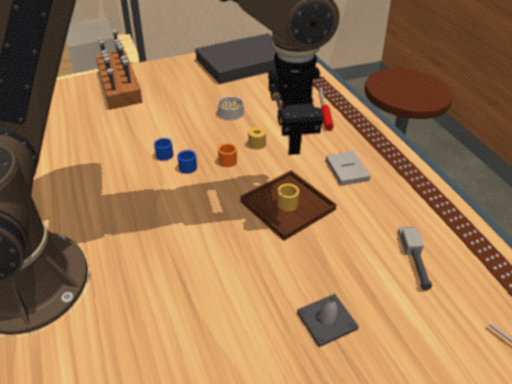

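The thin ferrule stands upright in the tray (wrist (255,183), side (288,197)). The thick one is still at side (257,138), and the gripper is clear.

```bash
python3 -c "
from plant import bot
print(bot.finish_job())"
```

```text
the job is handed in; nothing more can be done
None
```

The thin-walled ferrule went fully home on the gauge pin and now stands upright in the tray; the thick-walled one was not touched, and the job was handed in at about 13.6 s (no verdict was returned).

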